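# Dock the loaded dish tray and lock it

### The job

Pick up the tray that carries the two petri dishes and slide it through the open mouth of the dock, flanges under the lips, until it is fully home against the back stop. Then lock it in: push the teeth of the star wheel, through the slot on top of the dock's side housing, away from the lane, one tooth at a time until the wheel stops and the bolt stands across behind the tray. Keep the tray level with both dishes in it, and leave the empty tray and the bottles and carton where they are.

Things in the scene. Friction and masses are not known exactly. Their poses are not given: they have to be found in the camera images.
- tray: The loaded aluminium tray, on the right of the bench at one of two places; about 0.25 kg, 150 mm long (its x), 88 mm wide (its y), the same either way round. Origin: centre of the underside, z up; the mass centre is above it. Floor plate 5 mm thick, running out at the long sides as bare flanges 8 mm wide past the low walls (walls 72 mm apart outside, tops 14 mm over the underside).
- tray_grip (a point): Centre of the loaded tray's black upright grip, 50 mm above the underside, over the tray's centre. The grip is 34 mm along the tray's x, 12 mm across its y, from 36 to 64 mm above the underside, on a thinner stem; pinch it across y, clear above the dishes.
- spare_tray: The empty tray, same shape and size, at the other of the two places; leave it alone.
- dish_1: Petri dish 60 mm across, 15 mm high, origin at the centre of its underside; loose in the tray's +x half, about 41 mm from the tray's centre.
- dish_2: The same, in the tray's -x half.
- dock: Fixed tray dock, left on the bench. Origin on the bench under the seated tray's centre; x is the way in, z up. Lane floor 10 mm over the bench, from x = -150 to the back stop's face at x = 75 mm (seated tray: origin at dock 0, 0, 10 mm); the stop is 36 mm high. Side walls 92 mm apart inside from x = -95 inward, flaring ahead of that to about 122 mm apart at x = -150.
- lane_mouth (a point): Middle of the lane floor's front edge (dock x = -150, y = 0, 10 mm up); a ramp leads down from it to the bench, 27 mm farther out. Inside, two lips overhang the tray's flanges: undersides 8 mm over the floor, tops 24 mm over the bench, 78 mm apart, from dock x = -66 inward with a lead-in turned up from x = -80. So the tray enters only from the mouth, not from above.
- star_wheel (a joint): Angle of the star wheel, 0 to 3.0 (end stop). Six steel teeth 60 degrees apart, tips at radius 40 mm, 6 mm thick, 10 mm wide; axis along dock x. At 0 one tooth leans 30 degrees from upright toward the lane (dock +y), the next 30 degrees away. Grows as the top goes away from the lane (dock -y). Friction holds it; about 2 N at a tooth turns it. Starts at 0 to 0.35; three teeth reach the stop.
- wheel_center (a point): Star wheel's centre, 44 mm over the bench, at dock x = -85, y = -106 mm. Its housing is 28 mm along dock x, 88 mm along y, top 64 mm over the bench. The wheel shows through a 12 mm wide slot along y; an upright tooth stands 20 mm out of it. A closed fingertip moved level just over the housing pushes a tooth from 30 degrees before upright to about 50 past it, where it slips under.
- bolt_tip (a point): Tip of the steel locking bolt, 10 mm square, underside 12.5 mm over the bench, which comes out of the lane's -y wall at dock x = -85 mm. At wheel 0 it is 4 mm behind the wall's face (dock y = -46); it moves 8 mm per rad toward dock +y, to 20 mm past the face at the stop. If the tray is not home the bolt strikes it.
- saline: White saline bottle 64 mm across, 150 mm tall, origin at the centre of its base; bystander.
- kit_box_1: Carton 50 by 68 mm, 85 mm tall, origin at the centre of its base; bystander between the trays and the dock's housing.
- stain_b: Small reagent bottle 44 mm across, 98 mm tall, origin at the centre of its base; bystander on the right, on the robot's side of the trays.
Mind the look-alikes: they are no part of the job. What is shaped like the dish_2 but turquoise or yellow is not meant.

How it is judged:
By the outcome, as a careful person would: the job done as asked, in the order asked, and still so for the second after the job is handed in, with the robot touching nothing.
It also fails if it takes over 64 s, if anything falls off the work surface, if the arm or the gripper's body presses on something with over 40 N, if the wrist force passes 120 N, or if a joint passes its speed limit or range.

### The arm

A 6-joint arm with a two-finger parallel gripper is mounted at the origin on the work surface; the furniture and walls round the work are solid. World frame = base frame: x ahead of the robot, y to its left, z up, the work surface at z = 0. Lengths are in m, angles in degrees, forces in N, time in s.
With the tool pointing down it reaches from about 0.4 to 0.825 m from the base axis. Payload 7 kg.
Tool frame: the origin (TCP) lies at the very end of the fingers, on their centre line; the grasp point (between the pads) lies 19 mm behind it (ctrl.hold_point_z is the distance from the TCP to the grasp point, in m); z points along the fingers, y is the line along which they close (so a half turn about z gives the same grasp; the last joint's range is limited). The gripper opens to 88 mm and grips with 3 to 60 N. Pads are 19 mm wide; open, the fingers measure 130 mm over their backs; the gripper's body (78 mm by 193 mm) begins 47 mm behind the grasp point.
Start: joints at [-55.227, 20.546, 0.682, 0, -70.136, -16.507], TCP at [0.212, -0.641, 0.195] pointing down, gripper open.
Joint ranges: [-176.03, 176.03], [-82.01, 121.73], [-58.28, 71.71], [-173.87, 95.51], [-174.79, -0.11], [-173.66, 173.66]. Speed limits (degrees/s): [136.94, 136.94, 172.46, 180, 180, 180].

### API

Orientations are given as [roll, pitch, yaw] about the fixed x, y, z axes, in that order (R = Rz(yaw) Ry(pitch) Rx(roll)).
In Python, from plant import sensors, viewer, workorder, ctrl gives the robot as it stands.
- The arm moves only by the shell command python3 -m pendant 'ROWS'. ROWS is JSON, a list of rows, each a list of 3 entries, a list of its own where there are three numbers: the opening, from -1 (shut) to 1 (fully open), so that 0 is half open, then the shift along the tool's x, y, z in m, then the turn, a rotation vector about the tool's x, y, z in degrees. A call has 1 to 10 rows; each row is the pose to reach, as a shift and turn from the pose commanded when the call began, along the tool's axes at that moment; what a row does not reach only later rows make up. A row lasts 1/12 s, in which the tool goes at most 41.7 mm and 7.16 degrees, less where a joint would pass 70% of its speed; a pose out of reach is approached as far as the arm can. A call with a gripper value outside its range is refused whole. The fingers move at their own pace and stop on an object; the grip force is fixed at half the most. Time passes only in rows, so rows that repeat a pose let the fingers close. It gives the time, the measured TCP pose, the force, the opening and the grip force at its end, in the units of the state.
- sensors.get_obs(): the state, without advancing time (a new reading comes with each control period).
- viewer.snapshot(name): name is "scene" or "side" or "wrist"; returns the picture (384x512x3 uint8, red, green, blue); there is no depth.
- viewer.camera_params(name): a dict with "fx", "fy", "cx", "cy" (pixels), "dist" ([k1, k2, p1, p2, k3] as OpenCV has them; the pictures are not rectified), "extrinsics" (4x4, takes a point from world to camera coordinates). Camera axes: x right, y up, looking along -z (the intrinsics and any distortion apply to the point x, -y, -z); pixel columns grow to the right and rows downward; lengths in m; the calibration is good to about 2 mm. A picture is of the moment at which its call begins: read the wrist's pose just before it. camera_params takes no time and is no camera call; for the wrist camera it gives the pose at the moment of the call.
- workorder.close_job(): hands the job in; it is judged then, once.
The state is a dict: "clock": time; "joint_pos": joint angles; "qvel": joint speeds; "tau": joint torques, N m; "tool_pos": TCP position; "orientation": TCP orientation; "force": force on the tool from outside, world axes, zero at the start; "moment": the same for the moment, N m; "opening": finger opening in m; "gripper_force": force on a finger pad.
Only numpy, scipy, OpenCV 4.12 (cv2) and the standard library are available. Lean on these libraries where they do the work, as an engineer would, in place of code of your own. Each camera call takes 0.05 s, during which the arm holds its last target. There are 200 camera calls.

## Working session

There is one attempt and no reset: what is moved stays moved. The work goes in short steps, Python scripts to look and compute and a shell command to move; the robot and the scene stay as the last step left them, time stands still between calls to the robot, and variables do not carry over. Pictures are saved under pics/ and viewed, at most 10 in all, crops included, and the job is handed in when it is done.

```bash
mkdir -p pics; cat > h.py <<'E'
import numpy as np, cv2
from plant import sensors, viewer, workorder, ctrl
from scipy.spatial.transform import Rotation as R
def snap(n,f=None):
    p=viewer.camera_params(n); im=viewer.snapshot(n)
    if f: cv2.imwrite('pics/'+f,im[:,:,::-1])
    return im,p
def KD(p): return np.array([[p['fx'],0,p['cx']],[0,p['fy'],p['cy']],[0,0,1.]]),np.array(p['dist'],float)
def ray(p,uv):
    K,D=KD(p); q=cv2.undistortPoints(np.array(uv,float).reshape(-1,1,2),K,D).reshape(-1,2)
    E=np.array(p['extrinsics']); d=np.c_[q[:,0],-q[:,1],-np.ones(len(q))]@E[:3,:3]
    return -E[:3,:3].T@E[:3,3],d
def onz(p,uv,z):
    o,d=ray(p,uv); return o+d*((z-o[2])/d[:,2])[:,None]
def proj(p,P):
    K,D=KD(p); E=np.array(p['extrinsics']); c=np.atleast_2d(P)@E[:3,:3].T+E[:3,3]; c=c*[1,-1,-1]
    return cv2.projectPoints(c,np.zeros(3),np.zeros(3),K,D)[0].reshape(-1,2)
E
python3 - <<'E'
from h import *
a,pa=snap('scene'); b,pb=snap('side'); c,pc=snap('wrist')
for n,i in (('scene',a),('side',b),('wrist',c)): cv2.imwrite(f'pics/{n}0.png',i[:,:,::-1])
o=sensors.get_obs(); print(o['tool_pos'],o['orientation'],o['force'],o['opening'],ctrl.hold_point_z)
for p in (pa,pb,pc): print(ray(p,[[256,192]]))
E
```

```text
[ 0.2113884  -0.64059114  0.19433075] [ 1.79924299e+02 -7.68236018e-03 -1.61739151e+02] [-0.29131525 -0.34540786  0.01534807] 0.08782134029536721 0.0188
(array([-0.3673142 , -0.8187785 ,  0.74988373]), array([[ 0.64128625,  0.58617262, -0.49513559]]))
(array([ 0.97771043, -0.94394312,  0.72115047]), array([[-0.3796746 ,  0.74620937, -0.54705547]]))
(array([ 0.14657471, -0.6624848 ,  0.38373394]), array([[ 0.23757114,  0.07910182, -0.96815949]]))
```

View pics/scene0.png

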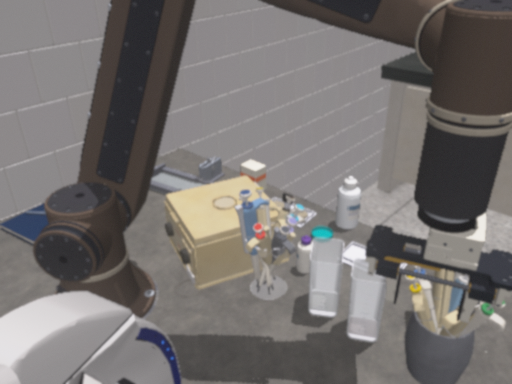

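View pics/side0.png

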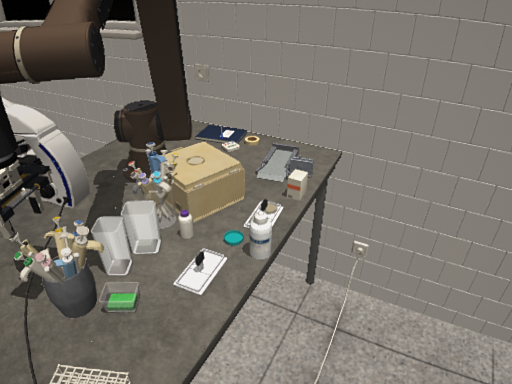

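View pics/wrist0.png

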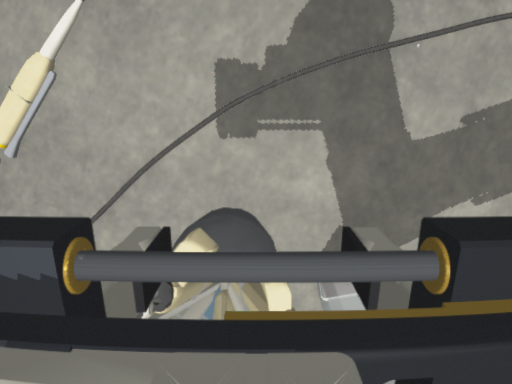

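The scene view shows a pen cup under the tool, clear racks, a chest, and the dock far left at about (185,175). The side view shows trays near (202,270) and (264,212), the saline bottle at (260,235), the carton at (297,185) and the dock at (285,163). I'll zoom in to find which tray holds the dishes.

```bash
python3 - <<'E'
from h import *
b=cv2.imread('pics/side0.png'); c=b[135:305,160:350]
cv2.imwrite('pics/sidecrop.png',cv2.resize(c,None,fx=3.5,fy=3.5,interpolation=cv2.INTER_CUBIC))
p=viewer.camera_params('side')
for n,z,uv in (('trayA',0.005,[[176,284],[208,292],[227,258],[200,250]]),('gripA',.05,[[200,258]]),('gripB',.05,[[264,207]]),('saline',0,[[261,255]]),('carton',0,[[297,198]]),('stain',0,[[186,236]]),('dock',.03,[[258,178],[285,180],[298,150],[270,147]])):
    print(n,onz(p,uv,z).round(3).tolist())
E
```

```text
trayA [[0.496, -0.467, 0.005], [0.587, -0.449, 0.005], [0.565, -0.317, 0.005], [0.476, -0.325, 0.005]]
gripA [[0.526, -0.391, 0.05]]
gripB [[0.576, -0.096, 0.05]]
saline [[0.645, -0.255, 0.0]]
carton [[0.628, 0.073, 0.0]]
stain [[0.397, -0.288, 0.0]]
dock [[0.46, 0.089, 0.03], [0.558, 0.123, 0.03], [0.508, 0.384, 0.03], [0.386, 0.354, 0.03]]
```

View pics/sidecrop.png

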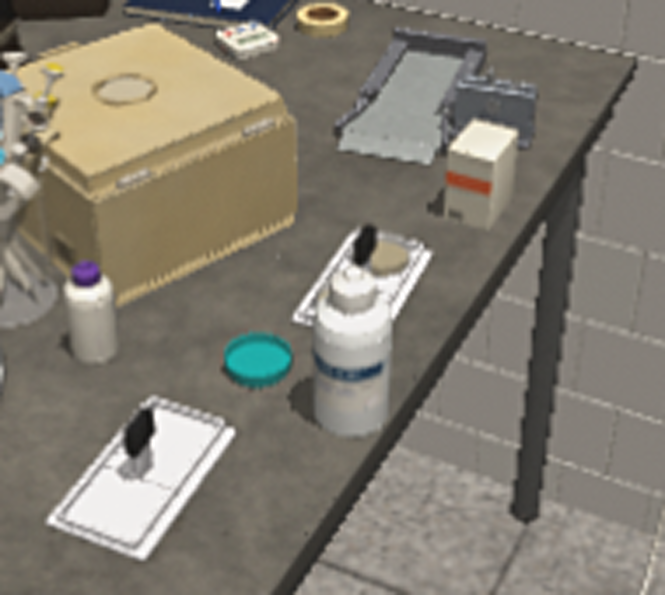

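The upper tray (side view about (264,212)) has the brown dish and is the loaded one. The near-left tray (200,270) is empty. Lifting and going above the loaded tray.

```bash
python3 -m pendant '[[1,[0,0,-0.04],[0,0,0]],[1,[0,0,-0.08],[0,0,0]],[1,[0,0,-0.12],[0,0,0]],[1,[-0.033,0.025,-0.12],[0,0,-7]],[1,[-0.066,0.05,-0.12],[0,0,-14]],[1,[-0.099,0.075,-0.12],[0,0,-21]],[1,[-0.132,0.1,-0.12],[0,0,-28]],[1,[-0.165,0.125,-0.12],[0,0,-35]],[1,[-0.198,0.15,-0.12],[0,0,-42]],[1,[-0.231,0.175,-0.12],[0,0,-49]]]'
python3 - <<'E'
from h import *
o=sensors.get_obs();r=R.from_euler('xyz',o['orientation'],degrees=True)
print(r.inv().apply(np.array([.576,-.10,.30])-o['tool_pos']),o['orientation'][2])
E
```

```text
clock: 0.98
tool_pos: [0.3766, -0.4005, 0.315]
orientation: [-180.0, 0.0, -112.4]
force: [1.2, -0.3, 0.2]
opening: 0.0878
gripper_force: 0.0
[-0.35383473 -0.06987973  0.01505382] -112.39988846272752
```

```bash
python3 -m pendant '[[1,[-0.04,-0.008,0],[0,0,-7]],[1,[-0.08,-0.016,0],[0,0,-14]],[1,[-0.12,-0.024,0],[0,0,-21]],[1,[-0.16,-0.032,0],[0,0,-28]],[1,[-0.2,-0.04,0],[0,0,-29]],[1,[-0.24,-0.048,0],[0,0,-29]],[1,[-0.28,-0.056,0],[0,0,-29]],[1,[-0.32,-0.064,0],[0,0,-29]],[1,[-0.354,-0.07,0.01],[0,0,-29]],[1,[-0.354,-0.07,0.015],[0,0,-29]]]'
python3 - <<'E'
from h import *
snap('wrist','wrist1.png')
E
```

```text
clock: 1.82
tool_pos: [0.5797, -0.0982, 0.298]
orientation: [179.9, 0.1, -83.5]
force: [-0.2, -0.5, -0.9]
opening: 0.0873
gripper_force: 0.0
```

View pics/wrist1.png

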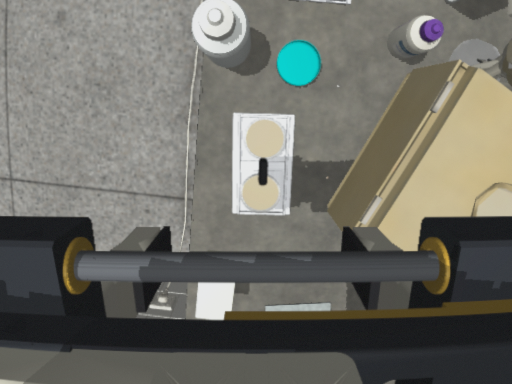

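The loaded tray is in view with both dishes; its grip is at about (263,171) and its outline runs from (233,113) to (294,215). Measuring it.

```bash
python3 - <<'E'
from h import *
im,p=snap('wrist')
g=cv2.cvtColor(im,cv2.COLOR_RGB2GRAY); hsv=cv2.cvtColor(im,cv2.COLOR_RGB2HSV)
roi=np.zeros_like(g); roi[100:225,222:302]=1
m=((g>150)&(roi>0)).astype(np.uint8)
c=max(cv2.findContours(m,cv2.RETR_EXTERNAL,cv2.CHAIN_APPROX_NONE)[0],key=cv2.contourArea)[:,0]
P=onz(p,c,.005)[:,:2].astype(np.float32)
r=cv2.minAreaRect(P*1000); print('rect',r)
k=((g<45)&(roi>0)).astype(np.uint8)
c=max(cv2.findContours(k,cv2.RETR_EXTERNAL,cv2.CHAIN_APPROX_NONE)[0],key=cv2.contourArea)[:,0]
print('blob',c.min(0),c.max(0)); print('grip',cv2.minAreaRect((onz(p,c,.06)[:,:2]*1000).astype(np.float32)))
o=sensors.get_obs();print(o['tool_pos'],o['orientation'])
E
```

```text
rect ((569.6565551757812, -83.55721282958984), (88.9212646484375, 152.2734375), 4.927338123321533)
blob [258 160] [264 185]
grip ((569.3284912109375, -85.55609893798828), (7.879508972167969, 33.312782287597656), 6.519703388214111)
[ 0.5772111  -0.10148904  0.29816269] [ 1.79807498e+02  2.10316364e-02 -8.35973794e+01]
```

```bash
python3 -m pendant '[[1,[-0.017,0.005,0.04],[0,0,1.5]],[1,[-0.017,0.005,0.08],[0,0,1.5]],[1,[-0.017,0.005,0.12],[0,0,1.5]],[1,[-0.017,0.005,0.16],[0,0,1.5]],[1,[-0.017,0.005,0.2],[0,0,1.5]],[1,[-0.017,0.005,0.23],[0,0,1.5]],[1,[-0.017,0.005,0.25],[0,0,1.5]],[1,[-0.017,0.005,0.262],[0,0,1.5]],[1,[-0.017,0.005,0.267],[0,0,1.5]],[1,[-0.017,0.005,0.267],[0,0,1.5]]]'
python3 - <<'E'
from h import *
im,p=snap('wrist','w2.png'); o=sensors.get_obs(); print(o['tool_pos'],o['orientation'],o['force'])
g=cv2.cvtColor(im,cv2.COLOR_RGB2GRAY)
print(proj(p,[[.5695,-.0845,.06],o['tool_pos']]))
E
```

```text
clock: 2.75
tool_pos: [0.5698, -0.0876, 0.0324]
orientation: [179.9, -0.0, -85.3]
force: [-0.1, -0.2, -0.7]
opening: 0.0874
gripper_force: 0.0
[ 0.57062627 -0.08732982  0.03348286] [ 1.79999043e+02 -1.37810043e-02 -8.52728308e+01] [0.10171865 0.13679816 0.65712956]
[[256.55913191 246.98456821]
 [254.9856301  224.55358221]]
```

View pics/w2.png

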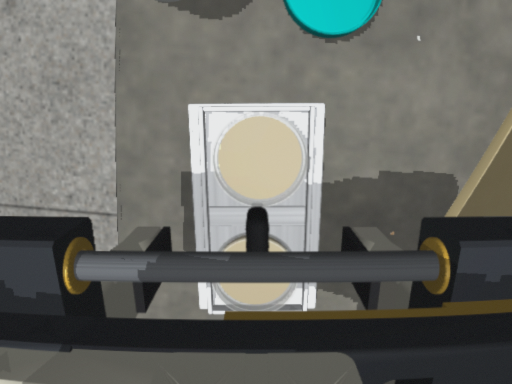

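The grip sits centred between the fingers at about (257,230). Before grasping I'll rise and look straight down at the dock, since a carried tray would hide it.

```bash
python3 -m pendant '[[1,[0,0,-0.04],[0,0,0]],[1,[-0.015,0.004,-0.08],[0,0,0]],[1,[-0.035,0.01,-0.117],[0,0,0]],[1,[-0.065,0.015,-0.145],[0,0,0]],[1,[-0.1,0.02,-0.17],[0,0,0]],[1,[-0.135,0.025,-0.19],[0,0,0]],[1,[-0.17,0.03,-0.21],[0,0,0]],[1,[-0.205,0.04,-0.23],[0,0,0]],[1,[-0.24,0.046,-0.25],[0,0,0]],[1,[-0.27,0.05,-0.275],[0,0,0]]]'
python3 -m pendant '[[1,[-0.02,0.005,-0.03],[0,0,0]],[1,[-0.02,0.005,-0.05],[0,0,0]],[1,[-0.02,0.005,-0.05],[0,0,0]]]'
python3 - <<'E'
from h import *
snap('wrist','w3.png'); o=sensors.get_obs(); print(o['tool_pos'])
E
```

```text
clock: 3.63
tool_pos: [0.4969, 0.1797, 0.3109]
orientation: [-179.9, 0.1, -85.2]
force: [1.0, -0.1, -0.9]
opening: 0.088
gripper_force: 0.0
clock: 3.88
tool_pos: [0.4929, 0.1992, 0.365]
orientation: [-179.5, 0.3, -85.1]
force: [-0.5, -0.8, 0.4]
opening: 0.0874
gripper_force: 0.0
[0.49228698 0.19862146 0.36239057]
```

View pics/w3.png

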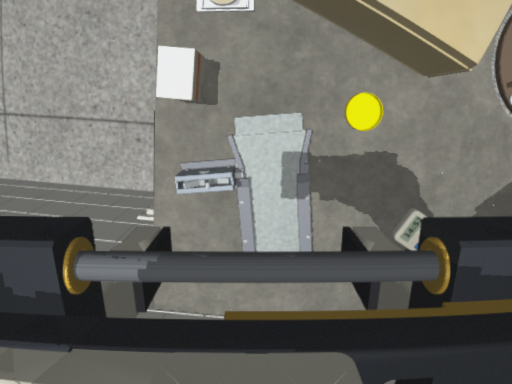

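The dock shows its ramp at the top (235-303, 115-133), the lane between lips at about x 250 and 298, and the star wheel housing at (205,180). I'll enlarge it for accurate points.

```bash
python3 - <<'E'
from h import *
b=cv2.imread('pics/w3.png')[105:260,165:325]
cv2.imwrite('pics/w3c.png',cv2.resize(b,None,fx=3.75,fy=3.75,interpolation=cv2.INTER_CUBIC))
E
```

```text
(no output)
```

View pics/w3c.png

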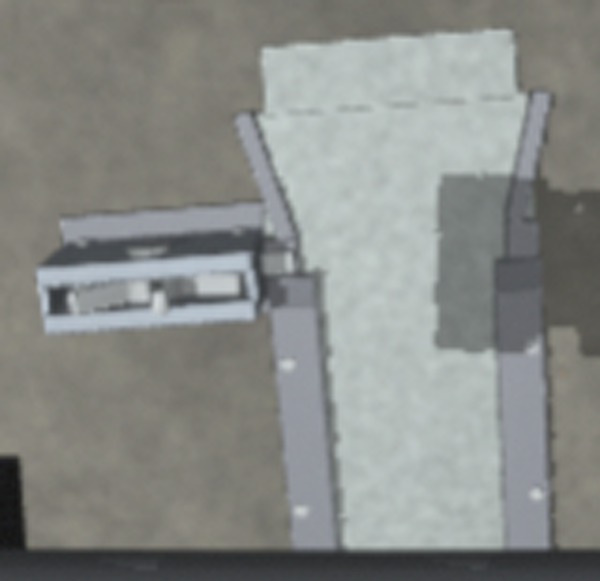

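The crop shows the floor crease from (258,115) to (530,95), the lip inner edges at about x 319-338 and 500-506, and the housing top corners at (38,268), (250,255), (258,318) and (45,333). Fitting the dock pose.

```bash
cat > dock.py <<'E'
from h import *
from scipy.optimize import least_squares
import json
E
python3 - <<'E'
from h import *
from scipy.optimize import least_squares
im,p=snap('wrist')
f=lambda a:np.array(a,float)/3.75+[165,105]-0.37
W=lambda a,z: onz(p,f(a),z)[:,:2]*1000
L=W([[320,300],[329,425],[338,546]],24); 
import builtins
L=W([[320,300],[329,425],[338,546]],.024); Rr=W([[500,300],[503,425],[506,546]],.024)
C=W([[258,115],[395,105],[530,95]],.01); Rm=W([[262,47],[514,31]],0.)
H=W([[38,268],[250,255],[258,318],[45,333]],.064)
print('lipgap',np.linalg.norm(L-Rr,axis=1),'ramp',np.linalg.norm(Rm[0]-Rm[1]),'H',np.linalg.norm(H-np.roll(H,-1,0),axis=1))
Hd=np.array([[-99,-150],[-99,-62],[-71,-62],[-71,-150.]])
def res(t,full=False):
    c,s=np.cos(t[2]),np.sin(t[2]); M=np.array([[c,-s],[s,c]]); l=lambda P:(P-t[:2])@M
    rr=dict(L=l(L)[:,1]+39,R=l(Rr)[:,1]-39,C=l(C)[:,0]+150,Rm=l(Rm)[:,0]+177,H=(l(H)-Hd).ravel())
    if full: return {k:v.round(1).tolist() for k,v in rr.items()}
    return np.concatenate(list(rr.values()))
s=least_squares(res,[460,260,np.radians(95)],loss='soft_l1')
print(s.x[:2],np.degrees(s.x[2]),res(s.x,True))
E
```

```text
lipgap [78.51049207 78.01197125 77.55647335] ramp 109.56476645004265 H [85.95813985 26.1127142  87.5889196  27.14164317]
[451.6397031  317.85238406] 98.62420707558753 {'L': [0.3, 0.2, 0.3], 'R': [0.7, 0.1, -0.3], 'C': [0.9, 0.6, -0.0], 'Rm': [-0.4, -0.2], 'H': [0.2, 0.4, 0.6, -1.6, -1.3, -0.6, -0.6, -0.2]}
```

```bash
python3 - <<'E'
from h import *
p=viewer.camera_params('wrist'); ps=viewer.camera_params('side')
for z in (0,.13): print(z,onz(p,[[428,75],[468,62],[364,112],[290,0]],z)[:,:2].round(3).tolist())
# chest near corner vertical edge in side view: bottom (244,203)->top(243,170) 
print(onz(ps,[[244,201]],0),[ (z,onz(ps,[[243,168]],z)[0,:2].round(3)) for z in (.1,.13,.16)])
E
```

```text
0 [[0.226, 0.053], [0.161, 0.024], [0.323, 0.123], [0.461, -0.035]]
0.13 [[0.29, 0.071], [0.241, 0.049], [0.364, 0.124], [0.469, 0.004]]
[[ 0.46583079 -0.03282186  0.        ]] [(0.1, array([0.433, 0.022])), (0.13, array([ 0.46 , -0.024])), (0.16, array([ 0.486, -0.071]))]
```

```bash
python3 -m pendant '[[1,[0.035,-0.007,0.01],[0,0,0]],[1,[0.075,-0.014,0.02],[0,0,0]],[1,[0.115,-0.021,0.03],[0,0,0]],[1,[0.155,-0.028,0.04],[0,0,0]],[1,[0.19,-0.035,0.05],[0,0,0]],[1,[0.225,-0.042,0.07],[0,0,0]],[1,[0.26,-0.05,0.09],[0,0,0]],[1,[0.28,-0.055,0.12],[0,0,0]],[1,[0.288,-0.055,0.155],[0,0,0]],[1,[0.288,-0.055,0.195],[0,0,0]]]'
python3 -m pendant '[[1,[0,0,0.04],[0,0,0]],[1,[0,0,0.08],[0,0,0]],[1,[0,0,0.11],[0,0,0]],[1,[0,0,0.125],[0,0,0]],[1,[0,0,0.13],[0,0,0]],[-1,[0,0,0.13],[0,0,0]],[-1,[0,0,0.13],[0,0,0]],[-1,[0,0,0.13],[0,0,0]],[-1,[0,0,0.13],[0,0,0]],[-1,[0,0,0.13],[0,0,0]]]'
```

```text
clock: 4.82
tool_pos: [0.5704, -0.0877, 0.1624]
orientation: [-179.9, -0.0, -85.5]
force: [1.4, -0.0, 0.2]
opening: 0.0876
gripper_force: 0.0
clock: 5.65
tool_pos: [0.5712, -0.0845, 0.0344]
orientation: [-179.9, 0.0, -85.2]
force: [-0.3, 0.5, 0.5]
opening: 0.0596
gripper_force: 0.0
```

```bash
python3 -m pendant '[[-1,[0,0,0],[0,0,0]],[-1,[0,0,0],[0,0,0]],[-1,[0,0,0],[0,0,0]],[-1,[0,0,0],[0,0,0]],[-1,[0,0,0],[0,0,0]],[-1,[0,0,0],[0,0,0]],[-1,[0,0,0],[0,0,0]],[-1,[0,0,0],[0,0,0]]]'
python3 -m pendant '[[-1,[0,0,0],[0,0,0]],[-1,[0,0,0],[0,0,0]],[-1,[0,0,0],[0,0,0]],[-1,[0,0,0],[0,0,0]],[-1,[0,0,0],[0,0,0]],[-1,[0,0,0],[0,0,0]],[-1,[0,0,0],[0,0,0]],[-1,[0,0,0],[0,0,0]]]'
python3 - <<'E'
from h import *
print(np.mean([ (snap('side'),sensors.get_obs()['tool_pos'])[1] for _ in range(4)],0))
E
```

```text
clock: 6.32
tool_pos: [0.5704, -0.0846, 0.033]
orientation: [180.0, -0.0, -85.2]
force: [-0.5, 0.8, -0.1]
opening: 0.0063
gripper_force: 0.0
clock: 6.98
tool_pos: [0.5705, -0.0846, 0.0331]
orientation: [-180.0, 0.0, -85.2]
force: [0.3, -0.2, 0.4]
opening: 0.0002
gripper_force: 0.0
[ 0.57042655 -0.08460954  0.03306305]
```

The fingers closed on nothing. Looking.

```bash
python3 - <<'E'
from h import *
w,p=snap('wrist'); s,q=snap('side')
o=sensors.get_obs(); uv=proj(q,o['tool_pos'])[0].astype(int); print(uv,proj(q,[.5695,-.0845,.06]))
a=cv2.resize(s[170:250,215:315],(500,400),interpolation=cv2.INTER_CUBIC)
b=cv2.resize(w[90:330,170:350],(300,400))
cv2.imwrite('pics/miss.png',np.hstack([a,b])[:,:,::-1])
E
```

```text
[263 208] [[263.85777539 202.15748978]]
```

View pics/miss.png

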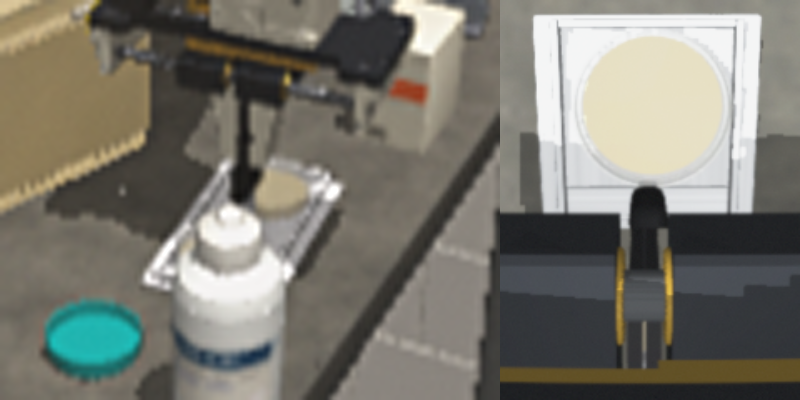

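The wrist half shows the tray unmoved, with the grip at about (648,205) in the fingers' line. The opening reads zero, so a small lift will test for a hold.

```bash
python3 -m pendant '[[-1,[0,0,-0.008],[0,0,0]],[-1,[0,0,-0.016],[0,0,0]],[-1,[0,0,-0.02],[0,0,0]],[-1,[0,0,-0.02],[0,0,0]]]'
cat > tr.py <<'E'
from h import *
def edges(im,roi):
    g=cv2.cvtColor(im,cv2.COLOR_RGB2GRAY); x0,y0,x1,y1=roi
    m=np.zeros_like(g); m[y0:y1,x0:x1]=(g[y0:y1,x0:x1]>150)
    c=max(cv2.findContours(m,cv2.RETR_EXTERNAL,cv2.CHAIN_APPROX_NONE)[0],key=cv2.contourArea)[:,0]
    return c
E
python3 - <<'E'
from tr import *
im,p=snap('wrist'); c=edges(im,(160,60,360,212)); print('now',c.min(0),c.max(0))
b=cv2.imread('pics/w2.png')[:,:,::-1]; c=edges(b.copy(),(160,60,360,212)); print('w2',c.min(0),c.max(0))
o=sensors.get_obs(); print(o['tool_pos'],o['force'],o['opening'])
print('predict if unmoved front edge', proj(p,[[.5695-.006,-.159,.005]]))
g=cv2.cvtColor(im,cv2.COLOR_RGB2GRAY)
for r in range(196,246,6): print(r,g[r,238:280:2].tolist())
E
```

```text
clock: 7.62
tool_pos: [0.5716, -0.0845, 0.0548]
orientation: [-179.8, 0.0, -85.2]
force: [-0.5, -0.6, 0.3]
opening: 0.0004
gripper_force: 0.0
now [197  98] [322 211]
w2 [188 103] [324 211]
[ 0.57111567 -0.08448148  0.05413845] [ 0.11217401 -0.70734887  0.12796771] 0.00016589853888861108
predict if unmoved front edge [[276.99262807  99.78178871]]
196 [222, 223, 223, 223, 223, 223, 220, 100, 26, 25, 25, 23, 21, 22, 24, 100, 221, 225, 225, 225, 225]
202 [222, 221, 221, 221, 222, 223, 182, 27, 27, 28, 28, 32, 29, 28, 27, 26, 163, 223, 223, 223, 224]
208 [219, 219, 219, 219, 219, 217, 124, 31, 35, 36, 38, 41, 41, 38, 36, 31, 97, 216, 219, 218, 219]
214 [217, 216, 219, 217, 219, 218, 176, 30, 33, 35, 38, 41, 40, 42, 36, 33, 98, 216, 221, 220, 218]
220 [37, 37, 123, 158, 150, 136, 103, 27, 34, 36, 36, 40, 41, 42, 36, 33, 32, 35, 34, 36, 34]
226 [35, 33, 143, 206, 205, 206, 106, 29, 32, 35, 35, 36, 36, 43, 54, 53, 44, 33, 35, 35, 34]
232 [34, 34, 78, 109, 110, 90, 31, 28, 30, 33, 29, 30, 29, 71, 109, 110, 88, 34, 33, 35, 36]
238 [35, 43, 73, 104, 105, 60, 29, 28, 30, 33, 30, 28, 26, 50, 99, 106, 79, 46, 34, 32, 35]
244 [55, 71, 91, 82, 107, 48, 30, 29, 28, 35, 29, 30, 29, 40, 102, 103, 123, 99, 53, 63, 63]
```

```bash
python3 - <<'E'
from h import *
p=viewer.camera_params('wrist'); o=sensors.get_obs(); t=o['tool_pos']
c,s=np.cos(np.radians(94.9)),np.sin(np.radians(94.9)); M=np.array([[c,-s],[s,c]])
for z in (.036,.064):
  for x in (-.017,.017): print('grip',x,z,proj(p,[[*(np.array([.5695,-.0845])+M@[x,y]),z] for y in (-.006,.006)]).round(0).tolist())
print('tcp',proj(p,[t,t+[0,0,.019],t+[0,0,.04],t+[0,-.0095,0],t+[0,.0095,0]]).round(0).tolist())
# direct triangulation of grip using stored views: w1-like & w2
E
```

```text
grip -0.017 0.036 [[250.0, 189.0], [268.0, 189.0]]
grip 0.017 0.036 [[250.0, 238.0], [268.0, 238.0]]
grip -0.017 0.064 [[249.0, 201.0], [270.0, 201.0]]
grip 0.017 0.064 [[249.0, 257.0], [269.0, 257.0]]
tcp [[256.0, 224.0], [256.0, 235.0], [256.0, 252.0], [258.0, 209.0], [255.0, 238.0]]
```

The tray did not lift. In the images the fingertips look higher than the reported TCP, so I'll check by lowering the shut fingers gently onto the top of the grip.

```bash
python3 -m pendant '[[-1,[0,-0.002,0.01],[0,0,0]],[-1,[0,-0.002,0.018],[0,0,0]],[-1,[0,-0.002,0.021],[0,0,0]],[-1,[0,-0.002,0.021],[0,0,0]]]'; python3 -m pendant '[[-1,[0,0,0.003],[0,0,0]],[-1,[0,0,0.003],[0,0,0]]]'; python3 -m pendant '[[-1,[0,0,0.003],[0,0,0]],[-1,[0,0,0.003],[0,0,0]]]'
```

```text
clock: 8.0
tool_pos: [0.5723, -0.0844, 0.0327]
orientation: [180.0, -0.0, -85.2]
force: [-5.3, 2.9, 17.9]
opening: 0.0004
gripper_force: 8.9
clock: 8.17
tool_pos: [0.5725, -0.0844, 0.0325]
orientation: [-180.0, -0.1, -85.1]
force: [-15.0, 5.8, 43.5]
opening: 0.0005
gripper_force: 21.3
clock: 8.33
tool_pos: [0.5726, -0.0845, 0.0323]
orientation: [-179.9, -0.1, -85.1]
force: [-24.7, 8.6, 67.6]
opening: 0.0002
gripper_force: 33.9
```

Contact at a reported z of 32.5 mm on a grip top that is 64 mm high: the real tips sit about 31 mm above the reported TCP. Backing off and rechecking the tray.

```bash
python3 -m pendant '[[-1,[0,0,-0.02],[0,0,0]],[-1,[0,0.002,-0.05],[0,0,0]],[0.2,[0,0.002,-0.09],[0,0,0]],[0.2,[0,0.002,-0.13],[0,0,0]],[0.2,[0,0.002,-0.15],[0,0,0]],[0.2,[0,0.002,-0.15],[0,0,0]],[0.2,[0,0.002,-0.15],[0,0,0]],[0.2,[0,0.002,-0.15],[0,0,0]]]'
python3 - <<'E'
from tr import *
im,p=snap('wrist'); o=sensors.get_obs(); print(o['tool_pos'],o['orientation'],o['force'],o['opening'])
g=cv2.cvtColor(im,cv2.COLOR_RGB2GRAY)
pr=proj(p,[[.5695,-.0845,.005]])[0]; print('pred',pr)
x0,y0=(pr-[70,110]).astype(int); x1=x0+140
c=edges(im,(max(x0,0),max(y0,0),x1,214)); P=onz(p,c,.005)[:,:2]*1000
top=P[c[:,1]<205]; print('rect(partial)',cv2.minAreaRect(P.astype(np.float32)))
k=np.zeros_like(g); k[100:214,230:300]=(g[100:214,230:300]<50)
cc=max(cv2.findContours(k,cv2.RETR_EXTERNAL,cv2.CHAIN_APPROX_NONE)[0],key=cv2.contourArea)[:,0]
print(cc.min(0),cc.max(0),cv2.minAreaRect((onz(p,cc,.06)[:,:2]*1000).astype(np.float32)))
cv2.imwrite('pics/w4.png',im[:,:,::-1])
E
```

```text
clock: 9.0
tool_pos: [0.5695, -0.0845, 0.1744]
orientation: [179.9, 0.0, -85.3]
force: [-0.2, 0.5, -0.6]
opening: 0.035
gripper_force: 0.0
[ 0.56931995 -0.08459626  0.17400348] [ 1.79815383e+02  1.15518635e-02 -8.52498922e+01] [-0.64182701 -0.52855491 -1.41987795] 0.039226978393988816
pred [256.09457454 170.97499531]
rect(partial) ((571.1099853515625, -97.56841278076172), (89.3938217163086, 123.54058074951172), 4.6126790046691895)
[251 163] [261 198] ((569.7772216796875, -85.71289825439453), (9.402929306030273, 33.62896728515625), 4.93140172958374)
```

The tray hasn't moved. Descending 30 mm deeper this time, then pinching.

```bash
python3 -m pendant '[[0.2,[0,0,0.04],[0,0,0]],[0.2,[0,0,0.08],[0,0,0]],[0.2,[0,0,0.11],[0,0,0]],[0.2,[0,0,0.13],[0,0,0]],[0.2,[0,0,0.14],[0,0,0]],[0.2,[0,0,0.14],[0,0,0]]]'; python3 -m pendant '[[0.2,[0,0,0.01],[0,0,0]],[0.2,[0,0,0.02],[0,0,0]],[0.2,[0,0,0.028],[0,0,0]],[0.2,[0,0,0.028],[0,0,0]]]';  python3 -m pendant '[[-1,[0,0,0],[0,0,0]],[-1,[0,0,0],[0,0,0]],[-1,[0,0,0],[0,0,0]],[-1,[0,0,0],[0,0,0]],[-1,[0,0,0],[0,0,0]],[-1,[0,0,0],[0,0,0]],[-1,[0,0,0],[0,0,0]],[-1,[0,0,0],[0,0,0]]]'
```

```text
clock: 9.55
tool_pos: [0.5678, -0.085, 0.0324]
orientation: [179.6, -0.0, -85.3]
force: [-0.7, -0.4, 0.5]
opening: 0.0526
gripper_force: 0.0
clock: 9.88
tool_pos: [0.5696, -0.0846, 0.0068]
orientation: [179.9, 0.0, -85.3]
force: [0.6, -0.7, -0.2]
opening: 0.0528
gripper_force: 0.0
clock: 10.55
tool_pos: [0.5701, -0.0846, 0.0082]
orientation: [180.0, -0.0, -85.2]
force: [-2.4, 1.2, 2.4]
opening: 0.0113
gripper_force: 30.0
```

```bash
python3 -m pendant '[[-1,[0,0,-0.006],[0,0,0]],[-1,[0,0,-0.018],[0,0,0]],[-1,[0,0,-0.036],[0,0,0]],[-1,[0,0,-0.056],[0,0,0]],[-1,[0,0,-0.074],[0,0,0]],[-1,[0,0,-0.086],[0,0,0]],[-1,[0,0,-0.09],[0,0,0]],[-1,[0,0,-0.09],[0,0,0]]]'
python3 -m pendant '[[-1,[-0.006,0.002,0],[0,0,-0.4]],[-1,[-0.018,0.006,0],[0,0,-0.8]],[-1,[-0.034,0.012,0],[0,0,-1.2]],[-1,[-0.054,0.019,0],[0,0,-1.6]],[-1,[-0.074,0.026,0],[0,0,-2]],[-1,[-0.094,0.033,0],[0,0,-2.4]],[-1,[-0.114,0.04,0],[0,0,-2.8]],[-1,[-0.134,0.047,0],[0,0,-3.2]],[-1,[-0.154,0.054,0],[0,0,-3.5]],[-1,[-0.172,0.061,0],[0,0,-3.8]]]'
python3 -m pendant '[[-1,[-0.014,0.005,0],[0,0,0]],[-1,[-0.022,0.008,0],[0,0,0]],[-1,[-0.024,0.009,0],[0,0,0]],[-1,[-0.024,0.009,0],[0,0,0]]]'
cat > st.py <<'E'
from h import *
D=np.array([.4516,.3179]); a=np.radians(98.62); M=np.array([[np.cos(a),-np.sin(a)],[np.sin(a),np.cos(a)]])
def st(n=5):
    L=[]; 
    for _ in range(n): im,p=snap('wrist'); o=sensors.get_obs(); L.append([*o['tool_pos'],o['orientation'][2],*o['force'],o['opening'],o['gripper_force']])
    L=np.mean(L,0); print('dock xy mm',((L[:2]-D)@M*1000).round(1),'z',L[2].round(4),'yawerr',round(L[3]+81.38,2),'F dock',np.r_[L[4:6]@M,L[6]].round(1),'open',L[7].round(4),L[8].round(1)); return im,p
E
python3 - <<'E'
from st import *
im,p=st(); o=sensors.get_obs(); print(o['orientation'])
# dish check: beige mask
h=cv2.cvtColor(im,cv2.COLOR_RGB2HSV); m=cv2.inRange(h,(12,30,150),(30,120,255)); m[:60]=0; m[225:]=0
n,_,s,c=cv2.connectedComponentsWithStats(m); print([(s[i].tolist(),c[i].round()) for i in range(1,n) if s[i,4]>300])
g=edges=None
E
```

```text
clock: 11.22
tool_pos: [0.5709, -0.0845, 0.099]
orientation: [-179.9, 0.0, -85.2]
force: [-0.3, -0.1, -4.5]
opening: 0.0117
gripper_force: 30.0
clock: 12.05
tool_pos: [0.4935, 0.0832, 0.097]
orientation: [179.9, -0.0, -81.4]
force: [0.2, -0.5, -3.8]
opening: 0.012
gripper_force: 30.0
clock: 12.38
tool_pos: [0.4821, 0.1046, 0.0976]
orientation: [180.0, -0.0, -81.3]
force: [-0.2, 0.7, -3.7]
opening: 0.0118
gripper_force: 30.0
dock xy mm [-216.4    1.2] z 0.0978 yawerr -0.06 F dock [-0.1 -0.4 -3.9] open 0.0118 30.0
[ 1.79984822e+02 -8.64641325e-03 -8.14881014e+01]
[([213, 112, 94, 93, 6871], array([260., 158.]))]
```

```bash
python3 -m pendant '[[-1,[0,-0.001,0.012],[0,0,0]],[-1,[0,-0.001,0.03],[0,0,0]],[-1,[0,-0.001,0.048],[0,0,0]],[-1,[0,-0.001,0.062],[0,0,0]],[-1,[0,-0.001,0.072],[0,0,0]],[-1,[0,-0.001,0.077],[0,0,0]],[-1,[0,-0.001,0.077],[0,0,0]]]'
python3 - <<'E'
from st import *
im,p=st(); g=cv2.cvtColor(im,cv2.COLOR_RGB2GRAY)
# tray flange outer edges by brightness along rows
for r in (125,150,175,200):
    b=np.where(g[r,150:380]>150)[0]+150; w=onz(p,[[b[0],r],[b[-1],r]],.017)[:,:2]; print(r,b[0],b[-1],((w-D)@M*1000).round(1).tolist())
for cx in (230,260,290):
    b=np.where(g[60:200,cx]>150)[0]+60; w=onz(p,[[cx,b[0]]],.017)[:,:2]; print(cx,b[0],((w-D)@M*1000).round(1).tolist())
E
```

```text
clock: 13.22
tool_pos: [0.4834, 0.1034, 0.02]
orientation: [179.9, -0.1, -81.5]
force: [0.6, 0.4, -3.8]
opening: 0.0122
gripper_force: 30.0
dock xy mm [-216.1   -0.3] z 0.0215 yawerr -0.07 F dock [-0.1  0.3 -3.5] open 0.0119 30.0
125 180 332 [[-274.7, -44.8], [-274.5, 43.3]]
150 181 331 [[-260.1, -44.9], [-260.0, 43.4]]
175 183 330 [[-245.1, -44.6], [-245.0, 43.6]]
200 185 327 [[-229.5, -44.2], [-229.4, 42.6]]
230 97 [[-290.2, -15.4]]
260 97 [[-290.1, 1.6]]
290 97 [[-290.1, 18.6]]
```

The tray is square to the lane and centred within 1 mm. Sliding in.

```bash
python3 -m pendant '[[-1,[-0.006,0.0005,0.001],[0,0,0]],[-1,[-0.018,0.0005,0.0015],[0,0,0]],[-1,[-0.032,0.0005,0.0015],[0,0,0]],[-1,[-0.046,0.0005,0.0015],[0,0,0]],[-1,[-0.058,0.0005,0.0015],[0,0,0]],[-1,[-0.066,0.0005,0.0015],[0,0,0]],[-1,[-0.07,0.0005,0.0015],[0,0,0]]]'
python3 -m pendant '[[-1,[-0.005,0,0],[0,0,0]],[-1,[-0.013,0,0],[0,0,0]],[-1,[-0.022,0,0],[0,0,0]],[-1,[-0.03,0,0],[0,0,0]],[-1,[-0.035,0,0],[0,0,0]],[-1,[-0.035,0,0],[0,0,0]]]'
python3 - <<'E'
from st import *
st()
E
```

```text
clock: 14.05
tool_pos: [0.4738, 0.1754, 0.0201]
orientation: [-179.9, 0.0, -81.3]
force: [6.6, -1.8, -3.3]
opening: 0.0118
gripper_force: 30.0
clock: 14.55
tool_pos: [0.4688, 0.2096, 0.02]
orientation: [-179.9, 0.1, -81.4]
force: [4.9, 1.8, -3.5]
opening: 0.0119
gripper_force: 30.0
dock xy mm [-109.8   -0.7] z 0.0201 yawerr -0.04 F dock [ 2.1 -4.5 -3.7] open 0.012 30.0
```

```bash
python3 -m pendant '[[-1,[-0.005,-0.0007,0],[0,0,0]],[-1,[-0.015,-0.0007,0],[0,0,0]],[-1,[-0.027,-0.0007,0],[0,0,0]],[-1,[-0.039,-0.0007,0],[0,0,0]],[-1,[-0.051,-0.0007,0],[0,0,0]],[-1,[-0.063,-0.0007,0],[0,0,0]],[-1,[-0.075,-0.0007,0],[0,0,0]],[-1,[-0.085,-0.0007,0],[0,0,0]],[-1,[-0.091,-0.0007,0],[0,0,0]],[-1,[-0.093,-0.0007,0],[0,0,0]]]'
python3 - <<'E'
from st import *
st()
E
```

```text
clock: 15.63
tool_pos: [0.4543, 0.3005, 0.0194]
orientation: [180.0, -0.0, -81.4]
force: [4.5, -2.0, -3.9]
opening: 0.0118
gripper_force: 30.1
dock xy mm [-17.8  -0.4] z 0.0196 yawerr -0.04 F dock [ 0.2 -3.8 -3.2] open 0.0118 30.0
```

```bash
python3 -m pendant '[[-1,[-0.004,-0.0003,0],[0,0,0]],[-1,[-0.009,-0.0003,0],[0,0,0]],[-1,[-0.013,-0.0003,0.001],[0,0,0]],[-1,[-0.015,-0.0003,0.001],[0,0,0]],[-1,[-0.016,-0.0003,0.001],[0,0,0]]]'
python3 -m pendant '[[-1,[-0.0008,0,0],[0,0,0]],[-1,[-0.0016,0,0],[0,0,0]]]'
python3 - <<'E'
from st import *
st()
E
```

```text
clock: 16.3
tool_pos: [0.4522, 0.316, 0.0185]
orientation: [180.0, -0.0, -81.4]
force: [4.5, -2.4, -1.6]
opening: 0.0118
gripper_force: 30.0
clock: 16.47
tool_pos: [0.452, 0.3173, 0.0185]
orientation: [180.0, -0.0, -81.4]
force: [4.2, -5.5, -0.1]
opening: 0.0122
gripper_force: 30.0
dock xy mm [-0.7 -0.4] z 0.0185 yawerr -0.06 F dock [-2.8 -2.5 -1.7] open 0.0117 30.0
```

Contact with the stop is starting. Pushing a bit more to seat firmly and set it down.

```bash
python3 -m pendant '[[-1,[-0.0008,0,0.0005],[0,0,0]],[-1,[-0.0015,0,0.0005],[0,0,0]],[-1,[-0.0015,0,0.0008],[0,0,0]]]'
python3 - <<'E'
from st import *
im,p=st()
g=cv2.cvtColor(im,cv2.COLOR_RGB2GRAY)
for cx in (235,260,285):
    col=g[60:200,cx].astype(int); b=np.where(col>200)[0]+60; w=onz(p,[[cx,b[0]]],.015)[:,:2]; print(cx,b[0],((w-D)@M*1000).round(1).tolist())
E
```

```text
clock: 16.97
tool_pos: [0.452, 0.3172, 0.0183]
orientation: [180.0, -0.1, -81.4]
force: [3.8, -10.1, 8.5]
opening: 0.0118
gripper_force: 30.0
dock xy mm [-0.7 -0.4] z 0.0183 yawerr -0.06 F dock [-10.1  -2.6   5.6] open 0.0118 30.0
235 60 [[-94.9, -12.0]]
260 60 [[-94.8, 1.8]]
285 62 [[-93.8, 15.6]]
```

Seated: 10 N against the stop with no further motion. Releasing and rising.

```bash
python3 -m pendant '[[0.1,[0,0,0],[0,0,0]],[0.1,[0,0,0],[0,0,0]],[0.1,[0,0,0],[0,0,0]],[0.1,[0,0,0],[0,0,0]],[0.1,[0,0,0],[0,0,0]],[0.1,[0,0,-0.01],[0,0,0]],[0.1,[0,0,-0.03],[0,0,0]],[0.1,[0,0,-0.06],[0,0,0]],[0.1,[0,0,-0.1],[0,0,0]],[0.1,[0,0,-0.12],[0,0,0]]]'
python3 -m pendant '[[-1,[0.03,-0.01,0],[0,0,-7]],[-1,[0.06,-0.03,0],[0,0,-14]],[-1,[0.084,-0.05,0],[0,0,-21]],[-1,[0.084,-0.05,0],[0,0,-28]],[-1,[0.084,-0.05,0],[0,0,-35]],[-1,[0.084,-0.05,0],[0,0,-42]],[-1,[0.084,-0.05,0],[0,0,-49]],[-1,[0.084,-0.05,0],[0,0,-56]],[-1,[0.084,-0.05,0],[0,0,-63]],[-1,[0.084,-0.05,0],[0,0,-70]]]'
python3 -m pendant '[[-1,[0,0,0],[0,0,-7]],[-1,[0,0,0],[0,0,-14]],[-1,[0,0,0],[0,0,-20]],[-1,[0,0,0],[0,0,-20]],[-1,[0,0,0],[0,0,-20]]]'
python3 - <<'E'
from st import *
im,p=st(3); cv2.imwrite('pics/w5.png',im[:,:,::-1]); o=sensors.get_obs(); print(o['joint_pos'],o['orientation'])
W=lambda x,y,z:[*(D+M@[x/1000,y/1000]),z/1000]
print(proj(p,[W(-85,-106,64),W(-99,-150,64),W(-99,-62,64),W(-71,-62,64),W(-71,-150,64),W(-85,-46,17),W(-75,0,15)]).round(0).tolist())
for n in ('side','scene'):
    im,q=snap(n); cv2.imwrite(f'pics/{n}5.png',im[:,:,::-1]); print(n,proj(q,[W(-85,-106,64),W(0,0,60)]).round(0).tolist())
E
```

```text
clock: 18.05
tool_pos: [0.4533, 0.3202, 0.1428]
orientation: [-179.8, 0.1, -81.4]
force: [1.6, 1.4, 0.8]
opening: 0.0483
gripper_force: 0.0
clock: 18.88
tool_pos: [0.514, 0.2435, 0.1386]
orientation: [-180.0, -0.0, -11.1]
force: [-0.2, 0.5, -0.0]
opening: 0.0005
gripper_force: 0.0
clock: 19.3
tool_pos: [0.514, 0.2436, 0.1383]
orientation: [-180.0, -0.0, 8.4]
force: [0.0, 0.5, 0.6]
opening: 0.0006
gripper_force: 0.0
dock xy mm [-82.9 -50.5] z 0.1381 yawerr 89.76 F dock [ 0.1 -0.6  0.4] open 0.0004 0.0
[ 4.50554601e+01  1.31543784e+01 -1.75996157e+01 -5.42873096e-04
 -5.92332622e+01  5.33588890e+01] [-1.79992020e+02 -9.94700647e-03  8.41407080e+00]
[[258.0, 124.0], [276.0, 65.0], [275.0, 179.0], [241.0, 179.0], [239.0, 65.0], [258.0, 185.0], [248.0, 229.0]]
side [[301.0, 159.0], [280.0, 147.0]]
scene [[209.0, 162.0], [168.0, 169.0]]
```

```bash
python3 -m pendant '[[-1,[0,0.002,0.03],[0,0,0]],[-1,[0,0.002,0.06],[0,0,0]],[-1,[0,0.002,0.085],[0,0,0]],[-1,[0,0.002,0.097],[0,0,0]],[-1,[0,0.002,0.101],[0,0,0]],[-1,[0,0.002,0.101],[0,0,0]]]'
python3 - <<'E'
from st import *
st(3)
E
python3 -m pendant '[[-1,[0.008,0,0],[0,0,0]],[-1,[0.016,0,0],[0,0,0]],[-1,[0.024,0,0],[0,0,0]],[-1,[0.032,0,0],[0,0,0]],[-1,[0.04,0,0],[0,0,0]]]'
python3 -m pendant '[[-1,[0.008,0,0],[0,0,0]],[-1,[0.016,0,0],[0,0,0]],[-1,[0.024,0,0],[0,0,0]],[-1,[0.032,0,0],[0,0,0]],[-1,[0.04,0,0],[0,0,0]],[-1,[0.04,0,0],[0,0,0]]]'
python3 - <<'E'
from st import *
st(3)
E
```

```text
clock: 20.05
tool_pos: [0.5138, 0.2409, 0.0358]
orientation: [179.9, 0.1, 8.5]
force: [0.5, -0.3, -0.6]
opening: 0.0002
gripper_force: 0.0
dock xy mm [-84.7 -51.1] z 0.0375 yawerr 89.94 F dock [ 0.6 -0.4  0.6] open 0.0006 0.0
clock: 20.62
tool_pos: [0.5547, 0.2474, 0.0369]
orientation: [-180.0, 0.0, 8.5]
force: [-3.7, -0.6, 2.5]
opening: 0.0005
gripper_force: 1.3
clock: 21.12
tool_pos: [0.5957, 0.254, 0.0369]
orientation: [-180.0, -0.1, 8.6]
force: [0.1, 0.7, 0.8]
opening: 0.0004
gripper_force: 0.0
dock xy mm [ -84.9 -131.6] z 0.0369 yawerr 89.93 F dock [0.3 0.5 0.4] open 0.0004 0.0
```

The tooth gave about 4 N and then slipped under. Second tooth.

```bash
python3 -m pendant '[[-1,[0,0,-0.035],[0,0,0]],[-1,[-0.01,0,-0.04],[0,0,0]],[-1,[-0.045,0,-0.04],[0,0,0]],[-1,[-0.075,0,-0.04],[0,0,0]],[-1,[-0.081,0,-0.03],[0,0,0]],[-1,[-0.081,0,-0.008],[0,0,0]],[-1,[-0.081,0,0],[0,0,0]],[-1,[-0.081,0,0],[0,0,0]]]'
python3 -m pendant '[[-1,[0.008,0,0],[0,0,0]],[-1,[0.016,0,0],[0,0,0]],[-1,[0.024,0,0],[0,0,0]],[-1,[0.032,0,0],[0,0,0]],[-1,[0.04,0,0],[0,0,0]]]'
python3 -m pendant '[[-1,[0.008,0,0],[0,0,0]],[-1,[0.016,0,0],[0,0,0]],[-1,[0.024,0,0],[0,0,0]],[-1,[0.032,0,0],[0,0,0]],[-1,[0.04,0,0],[0,0,0]],[-1,[0.04,0,0],[0,0,0]]]'
python3 -m pendant '[[-1,[0,0,-0.035],[0,0,0]],[-1,[-0.01,0,-0.04],[0,0,0]],[-1,[-0.045,0,-0.04],[0,0,0]],[-1,[-0.075,0,-0.04],[0,0,0]],[-1,[-0.081,0,-0.03],[0,0,0]],[-1,[-0.081,0,-0.008],[0,0,0]],[-1,[-0.081,0,0],[0,0,0]],[-1,[-0.081,0,0],[0,0,0]]]'
```

```text
clock: 21.93
tool_pos: [0.5122, 0.2407, 0.0355]
orientation: [179.9, 0.1, 8.6]
force: [-0.0, -0.4, 0.3]
opening: 0.0004
gripper_force: 0.0
clock: 22.35
tool_pos: [0.5543, 0.2475, 0.0371]
orientation: [-180.0, -0.0, 8.5]
force: [0.3, 0.0, -0.3]
opening: 0.0001
gripper_force: 0.0
clock: 22.85
tool_pos: [0.5946, 0.2537, 0.0369]
orientation: [-180.0, -0.1, 8.6]
force: [0.7, 0.4, 0.5]
opening: 0.0003
gripper_force: 0.1
clock: 23.52
tool_pos: [0.5117, 0.2407, 0.0355]
orientation: [179.9, 0.1, 8.6]
force: [-0.2, -0.0, -0.1]
opening: 0.0007
gripper_force: 0.0
```

Third tooth, in finer steps near the stop.

```bash
python3 -m pendant '[[-1,[0.01,0,0],[0,0,0]],[-1,[0.02,0,0],[0,0,0]],[-1,[0.03,0,0],[0,0,0]],[-1,[0.04,0,0],[0,0,0]],[-1,[0.044,0,0],[0,0,0]]]'
python3 -m pendant '[[-1,[0.003,0,0],[0,0,0]],[-1,[0.006,0,0],[0,0,0]]]'
python3 -m pendant '[[-1,[0.002,0,0],[0,0,0]],[-1,[0.003,0,0],[0,0,0]]]'
python3 - <<'E'
from st import *
im,p=st(2)
E
```

```text
clock: 23.93
tool_pos: [0.5579, 0.248, 0.037]
orientation: [-180.0, -0.0, 8.5]
force: [-1.4, 0.2, 0.7]
opening: 0.0005
gripper_force: 1.0
clock: 24.1
tool_pos: [0.5618, 0.2483, 0.0366]
orientation: [180.0, 0.1, 8.5]
force: [-2.5, -0.1, 2.6]
opening: 0.0005
gripper_force: 1.3
clock: 24.27
tool_pos: [0.5644, 0.2488, 0.0365]
orientation: [180.0, 0.0, 8.6]
force: [-2.6, -0.7, 0.2]
opening: 0.0001
gripper_force: 1.1
dock xy mm [ -85.2 -101.2] z 0.0366 yawerr 89.94 F dock [-0.2  1.6 -0.1] open 0.0004 0.7
```

```bash
python3 -m pendant '[[-1,[0.002,0,0],[0,0,0]],[-1,[0.003,0,0],[0,0,0]]]'
python3 -m pendant '[[-1,[0.002,0,0],[0,0,0]],[-1,[0.003,0,0],[0,0,0]]]'
python3 -m pendant '[[-1,[0.0015,0,0],[0,0,0]],[-1,[0.002,0,0],[0,0,0]]]'
```

```text
clock: 24.53
tool_pos: [0.5671, 0.2492, 0.0365]
orientation: [180.0, 0.1, 8.6]
force: [-2.6, 0.1, -1.3]
opening: 0.0003
gripper_force: 1.1
clock: 24.7
tool_pos: [0.5697, 0.2495, 0.0363]
orientation: [180.0, 0.1, 8.5]
force: [-8.4, 0.6, 1.5]
opening: 0.0006
gripper_force: 3.9
clock: 24.87
tool_pos: [0.57, 0.2494, 0.0362]
orientation: [179.9, 0.3, 8.5]
force: [-12.9, 1.4, 5.4]
opening: 0.0
gripper_force: 7.3
```

The force rose to 13 N with no motion at the predicted angle: that's the end stop. Backing off, rising and taking the last look.

```bash
python3 -m pendant '[[-1,[-0.006,0,0],[0,0,0]],[-1,[-0.008,0,-0.03],[0,0,0]],[-1,[-0.02,0,-0.065],[0,0,0]],[-1,[-0.03,0,-0.1],[0,0,0]],[-1,[-0.04,0,-0.14],[0,0,0]],[-1,[-0.05,0,-0.17],[0,0,0]],[-1,[-0.05,0,-0.17],[0,0,0]],[-1,[-0.05,0,-0.17],[0,0,0]]]'
python3 - <<'E'
from st import *
im,p=st(2); s,q=snap('side')
W=lambda x,y,z:[*(D+M@[x/1000,y/1000]),z/1000]
pb=proj(p,[W(-85,-46,22),W(-85,-26,22),W(-75,0,15),W(0,0,60)]); print(pb.round(0).tolist())
a=cv2.resize(im[110:250,170:345],(500,400),interpolation=cv2.INTER_CUBIC)
b=cv2.resize(s[130:210,245:305],(300,400),interpolation=cv2.INTER_CUBIC)
cv2.imwrite('pics/end.png',np.hstack([a,b])[:,:,::-1])
E
```

```text
clock: 25.53
tool_pos: [0.5246, 0.244, 0.2102]
orientation: [-179.8, -0.4, 8.6]
force: [0.2, 0.7, -0.7]
opening: 0.0005
gripper_force: 0.0
dock xy mm [-84.7 -59.9] z 0.2075 yawerr 89.95 F dock [ 0.2  0.4 -0.3] open 0.0006 0.0
[[257.0, 181.0], [257.0, 198.0], [248.0, 217.0], [179.0, 230.0]]
```

View pics/end.png

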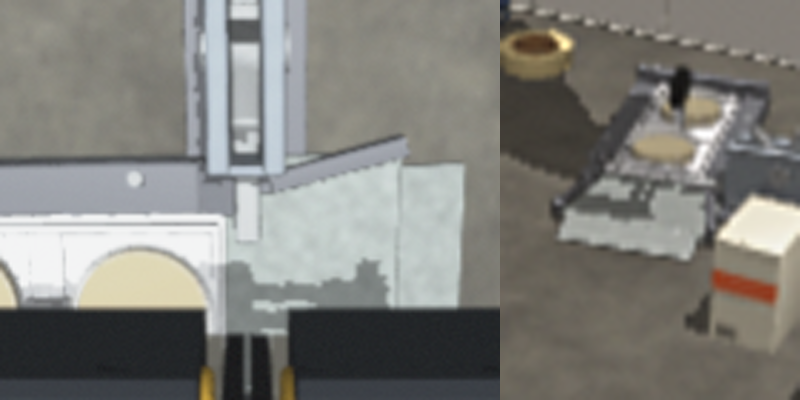

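The picture shows the tray seated with both dishes in it, and the bolt (247,210) out across the lane just behind the tray's end at x about 222. The carton is untouched. Handing in.

```bash
python3 -c "
from plant import workorder
print(workorder.close_job())"
```

```text
the job is handed in; nothing more can be done
None
```

The loaded tray is home against the back stop with both dishes in it, and the star wheel is at its end stop with the bolt across behind the tray; the job is handed in at about 26 s. One deviation: my first grasp missed, and testing the fingertip height pressed the shut fingers on the grip with about 70 N at the wrist, but the tray did not move.

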